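Slide the tall pepper mill home into its display bay

ROBOT

A 7-joint arm with a two-finger parallel gripper is mounted at the origin on the work surface. World frame = base frame: x ahead of the robot, y to its left, z up, the work surface at z = 0. Lengths are in m, angles in rad, forces in N, time in s.
With the tool pointing down it reaches from about 0.4 to 0.875 m from the base axis. Payload 19.3 kg.
Tool frame: the origin (TCP) lies midway between the tips of the shut fingers; the grasp point (between the pads) lies 19 mm behind it; z points along the fingers, y is the line along which they close (so a half turn about z gives the same grasp; the last joint's range is limited). The gripper opens to 85 mm and grips with 20 to 120 N. Pads are 22 mm wide; open, the fingers measure 114 mm over their backs; the gripper's body (76 mm by 85 mm) begins 54 mm behind the grasp point. The pads swing forward as they close: fully open they stand 13 mm farther back than shut.
Start: joints at [1.241, 0.521, -0.036, 1.599, 0.021, 1.021, -0.113], TCP at [0.161, -0.604, 0.231] pointing down, gripper open.
Joint ranges: [-2.91, 2.91], [-0.3, 2.13], [-1.5, 1.42], [0.17, 2.43], [-1.26, 4.41], [0.16, 1.93], [-2.52, 2.52]. Speed limits (rad/s): [1.89, 1.89, 2.39, 2.39, 3.01, 3.01, 3.01].

INTERFACE

Orientations are given as a 3x3 rotation matrix whose columns are the frame's x, y, z axes.
In Python, from bench import read_state, read_camera, camera_params, job_done gives the robot as it stands.
- The arm moves only by the tool servo_tool, never from a script. Its argument "rows" is one flat list of numbers, 4 for each row, row after row: the shift along the tool's x, y, z in mm, then the turn about the tool's z in rad. A call has 1 to 5 rows; each row shifts and turns the commanded pose from where the row before left it, along the tool's axes as they then stand; what a row does not reach is not made up. A row lasts 1/10 s, in which the tool goes at most 50 mm and 8.59 degrees, less where a joint would pass 70% of its speed; a pose out of reach is approached as far as the arm can. A call with a gripper value outside its range is refused whole. "jaw" is the opening, from 0 (shut) to 1 (fully open), set as the call begins (left out, the last holds). The fingers move at their own pace and stop on an object; "squeeze" is the grip in N (left out, the last holds). Time passes only in rows, so rows that do not move let the fingers close. It gives the time, the measured TCP pose, the force, the opening and the grip force at its end, in the units of the state.
- read_state(): the state, without advancing time (a new reading comes with each control period).
- read_camera(name): name is "scene" or "top" or "wrist"; returns (picture, depth): 384x512x3 uint8, red, green, blue; 384x512 float32, m along the optical axis (not along the pixel's ray), 0 where there is no reading.
- camera_params(name): a dict with "mtx" (3x3 intrinsics, pixels), "k1" (the pictures are not rectified: a ray, as slopes to the right and down, at radius r is drawn at 1 + k1 r^2 times it, then the intrinsics apply), "rvec" (rotation vector, rad) and "tvec" (3), from world to camera coordinates, as OpenCV has them. Camera axes: x right, y down, z forward; pixel columns grow to the right and rows downward; lengths in m; the calibration is good to about 2 mm. A picture is of the moment at which its call begins: read the wrist's pose just before it. camera_params takes no time and is no camera call; for the wrist camera it gives the pose at the moment of the call.
- job_done(): hands the job in; it is judged then, once.
The state is a dict: "clock": time; "q": joint angles; "joint_velocities": joint speeds; "joint_efforts": joint torques, N m; "tool_pos": TCP position; "ee_rot": TCP orientation; "ft_force": force on the tool from outside, world axes, zero at the start; "torque": the same for the moment, N m; "finger_gap": opening from 0.0 (shut) to 1.0 (fully open); "grasp_force": force on a finger pad.
Only numpy, scipy, OpenCV 4.12 (cv2) and the standard library are available. Lean on these libraries where they do the work, as an engineer would, in place of code of your own. Each camera call takes 0.05 s, during which the arm holds its last target. There are 200 camera calls.

TASK

On the spice counter, push the tall wooden pepper mill across the surface into the one empty bay of the low display stand, the bay with the round cork mat, until its foot rests fully home against the bay's back board. Push it low on its foot so that it slides standing up: it must never tip over or be lifted off the counter, and the other goods must be left where they stand. Finish with the mill standing upright and the hand clear of it.

Things in the scene. Friction and masses are not known exactly. Their poses are not given: they have to be found in the camera images.
- mill: Dark wooden pepper mill, loose, round, tall and narrow, 226 mm high, about 0.3 kg. Origin at the centre of its underside, z up. Its foot is an upright cylinder 56 mm in diameter up to 48 mm height; above it a waist 34 mm in diameter at 95 mm height, then bulges of at most 50 mm. Pushed below about 30 mm height it slides; above about 40 mm it may tip.
- stand: Low light-wood stand, fixed: back board and four dividers making three bays in a row, no floor, open on its -x side, towards the robot. Origin on the counter, centre of the middle bay; x points to the back board, y along the row. Bay centres y = -88, 0, +88 mm; bays 76 mm wide, 60 mm deep (x -30 to +30 mm). Dividers 12 mm thick, 28 mm high; back board 45 mm high. Row 276 mm wide overall.
- mat: Paper-thin round cork mat, 66 mm in diameter, fixed to the counter in the middle of the empty bay (which bay varies); it makes no step. Origin at its centre, at the centre of that bay; axes as the stand's. When the mill is fully home its axis lies 2 mm beyond the mat's centre towards the back board.
- oil_bottle: Bystander: amber glass bottle with black cap, loose, 52 mm in diameter, 190 mm high, standing in a bay of the stand. Origin at the centre of its underside.
- jar: Bystander: glass jar with metal lid, loose, 60 mm in diameter, 105 mm high, standing in a bay of the stand. Origin at the centre of its underside.
- tin: Bystander: small round tin, loose, 64 mm in diameter, 60 mm high, on the counter at the left. Origin at the centre of its underside.
- mug: Bystander: white mug, loose, 76 mm in diameter, 85 mm high, handle reaching 37 mm out from its wall on its +y side, on the counter at the right. Origin at the centre of its underside.
- shaker: Bystander: small steel shaker, loose, 40 mm in diameter, 75 mm high, on the counter at the left. Origin at the centre of its underside.
- scoop: Bystander: spoon, loose, lying on the counter at the right, some 200 mm long along its own x. Origin at its middle, underneath.

How it is judged:
By the outcome, as a careful person would: the job done as asked, in the order asked, and still so for the second after the job is handed in, with the robot touching nothing.
It also fails if it takes over 64 s, if anything falls off the work surface, if the arm or the gripper's body presses on something with over 40 N, if the wrist force passes 120 N, or if a joint passes its speed limit or range.

## Working session

There is one attempt and no reset: what is moved stays moved. The work goes in short steps, Python scripts to look and compute and a tool call to move; the robot and the scene stay as the last step left them, time stands still between calls to the robot, and variables do not carry over. Pictures are saved under pics/ and viewed, at most 10 in all, crops included, and the job is handed in when it is done.

Besides the shell and the picture viewer there is one more tool, called after "Request:" as name(argument=value, ...) on one line, values as JSON. servo_tool: Moves the arm, as the interface text tells. Its arguments: {"type":"object","properties":{"rows":{"type":"array","items":{"type":"number"}},"jaw":{"type":"number"},"squeeze":{"type":"number"}},"required":["rows"]}

```bash
ls; mkdir -p pics; cat > h.py <<'E'
import numpy as np,cv2
from bench import *
def snap(n,f):
    p=camera_params(n);im,d=read_camera(n);np.savez(''+f+'.npz',im=im,d=d,**{k:np.array(p[k]) for k in p})
    cv2.imwrite('pics/'+f+'.png',im[:,:,::-1]);return im,d,p
def rays(p,uv):
    uv=np.atleast_2d(np.asarray(uv,float));M=np.array(p['mtx']);k=float(p['k1'])
    q=cv2.undistortPoints(uv[:,None],M,np.array([k,0,0,0.]))[:,0]
    R=cv2.Rodrigues(np.array(p['rvec'],float).ravel())[0];t=np.array(p['tvec'],float).ravel()
    return -R.T@t,np.c_[q,np.ones(len(q))]@R
def onplane(p,uv,z):
    c,r=rays(p,uv);return c+r*((z-c[2])/r[:,2])[:,None]
def withdepth(p,uv,d):
    c,r=rays(p,uv);return c+r*np.asarray(d)[:,None]
E
python3 - <<'E'
from h import *
for n in('scene','top'): snap(n,n+'0')
s=read_state();print(s['clock'],s['tool_pos'],np.round(s['ee_rot'],3),s['finger_gap'])
E
```

```text
pics
0.1 [ 0.16046891 -0.60372837  0.2307593 ] [[ 0.966  0.257 -0.   ]
 [ 0.257 -0.966  0.001]
 [-0.    -0.001 -1.   ]] 1.0033460073325473
```

View pics/top0.png

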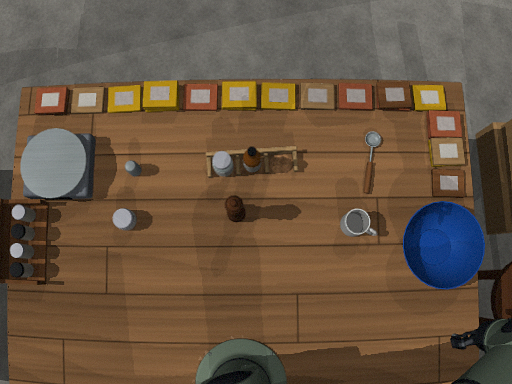

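View pics/scene0.png

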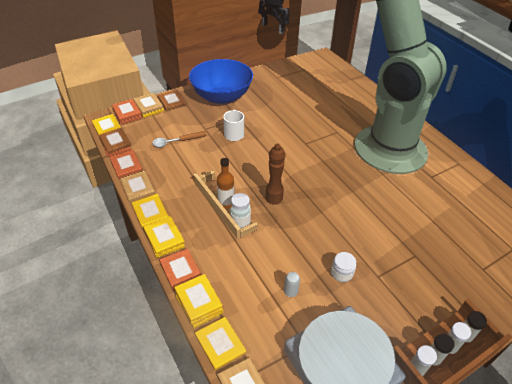

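The top view shows the stand at columns 207–297, rows 148–176. Jar (223,163) and oil bottle (252,160) fill the left and middle bays, so the empty bay is the right one (~283,162). The mill's foot is at about (237,212). The scene view agrees.

```bash
python3 - <<'E'
from h import *
for n in('top0','scene0'):
    z=np.load(n+'.npz');im,d=z['im'],z['d']
    v,u=np.nonzero(d>0);P=withdepth(z,np.c_[u,v],d[v,u]);C=im[v,u].astype(int)
    flat=(abs(P[:,2])<.01)&(P[:,0]>.35)&(P[:,0]<.8)&(abs(P[:,1])<.4)
    print(n,'table z',np.median(P[flat,2]))
    b=cv2.cvtColor(im,cv2.COLOR_RGB2HSV)[v,u].astype(int)
    reg=(P[:,0]>.4)&(P[:,0]<.85)&(abs(P[:,1])<.3)&(P[:,2]>.012)
    for lo,hi in((.012,.05),(.05,.11),(.11,.17),(.17,.24)):
        m=(reg&(P[:,2]>lo)&(P[:,2]<hi)).reshape(-1)
        g=np.zeros(d.shape,np.uint8);g[v[m],u[m]]=1
        k,lab,st,_=cv2.connectedComponentsWithStats(g)
        for i in range(1,k):
            if st[i,4]<6: continue
            q=m&(lab[v,u]==i);print((lo,hi),st[i],P[q].min(0).round(3),P[q].max(0).round(3),P[q].mean(0).round(3),C[q].mean(0).round())
    # stand light wood
E
python3 - <<'E'
import cv2
a=cv2.imread('pics/top0.png')[135:230,190:315];b=cv2.imread('pics/scene0.png')[140:245,180:300]
cv2.imwrite('pics/topc.png',cv2.resize(a,None,fx=6,fy=6,interpolation=2));cv2.imwrite('pics/scenec.png',cv2.resize(b,None,fx=5,fy=5,interpolation=2))
E
```

```text
top0 table z -0.0003658489306637147
(0.012, 0.05) [143 104  36   8 183] [0.836 0.193 0.012] [0.85 0.3  0.05] [0.842 0.248 0.036] [117.  91.  15.]
(0.012, 0.05) [183 105  34   6  95] [0.838 0.073 0.012] [0.85  0.178 0.026] [0.844 0.121 0.017] [126.  68.  44.]
(0.012, 0.05) [222 104  34   6 172] [ 0.835 -0.05   0.013] [0.85  0.054 0.04 ] [ 0.843 -0.001  0.028] [129. 101.  15.]
(0.012, 0.05) [261 105  21   5  53] [ 0.838 -0.132  0.012] [ 0.849 -0.069  0.023] [ 0.845 -0.102  0.016] [144. 113.  18.]
(0.012, 0.05) [283 105  12   5  41] [ 0.837 -0.173  0.013] [ 0.85  -0.138  0.022] [ 0.844 -0.155  0.016] [155. 122.  20.]
(0.012, 0.05) [300 105  34   5  89] [ 0.838 -0.297  0.012] [ 0.85  -0.192  0.024] [ 0.845 -0.247  0.016] [124.  97.  63.]
(0.012, 0.05) [255 146  43  27 400] [ 0.633 -0.176  0.012] [ 0.71  -0.048  0.049] [ 0.685 -0.119  0.033] [109.  88.  59.]
(0.012, 0.05) [225 149  23  26 181] [ 0.628 -0.024  0.014] [0.703 0.043 0.05 ] [0.678 0.006 0.035] [101.  80.  54.]
(0.012, 0.05) [206 151  12  26 134] [0.623 0.067 0.013] [0.698 0.1   0.049] [0.666 0.09  0.032] [126. 101.  69.]
(0.01
[... 2554 characters left out ...]
.  41.]
(0.05, 0.11) [267 175  16  19 210] [ 0.488 -0.005  0.05 ] [0.543 0.037 0.109] [0.521 0.022 0.074] [93. 57. 36.]
(0.05, 0.11) [217 182  34  38 685] [ 0.629 -0.052  0.05 ] [0.688 0.081 0.109] [0.664 0.033 0.085] [183. 177. 169.]
(0.11, 0.17) [269 160  16  19 199] [ 0.495 -0.009  0.11 ] [0.538 0.035 0.169] [0.522 0.024 0.142] [94. 57. 35.]
(0.11, 0.17) [217 166  17  21 231] [ 0.637 -0.053  0.11 ] [ 0.688 -0.01   0.169] [ 0.666 -0.028  0.131] [145.  83.  36.]
(0.17, 0.24) [269 144  17  20 252] [ 0.494 -0.006  0.17 ] [0.54  0.037 0.227] [0.52  0.021 0.198] [104.  63.  38.]
(0.17, 0.24) [220 158   9  10  72] [ 0.651 -0.049  0.17 ] [ 0.673 -0.025  0.192] [ 0.663 -0.035  0.184] [66. 48. 36.]
```

View pics/topc.png

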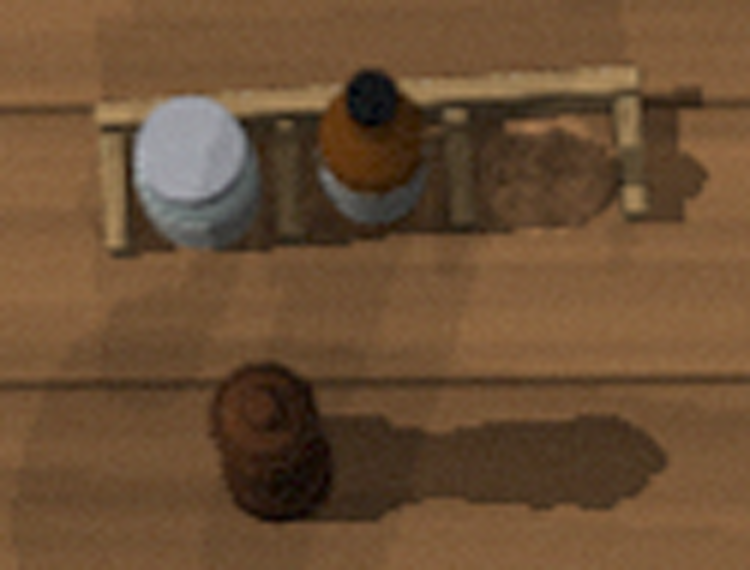

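```bash
python3 - <<'E'
from h import *
z=np.load('top0.npz')
f=lambda a:(np.array(a,float)+.5)/6-.5+[190,135]
B=onplane(z,f([(95,104),(638,67),(96,125),(640,90)]),.045);print('board',B.round(4))
F=onplane(z,f([(106,250),(127,249),(624,215),(648,212),(280,237),(300,237),(452,227),(474,226)]),.028);print('div fronts',F.round(4))
print('mat ctr,left,right,bottom',onplane(z,f([(548,175),(481,180),(617,175),(549,231)]),0).round(4))
# depth-based: board points height .035-.05
for n in('top0','scene0'):
    w=np.load(n+'.npz');d=w['d'];v,u=np.nonzero(d>0);P=withdepth(w,np.c_[u,v],d[v,u])
    m=(P[:,2]>.040)&(P[:,2]<.05)&(P[:,0]>.672)&(P[:,0]<.73)&(P[:,1]>-.185)&(P[:,1]<.11)
    Q=P[m]; vx,vy,x0,y0=cv2.fitLine(Q[:,:2].astype(np.float32),cv2.DIST_HUBER,0,.001,.001).ravel()
    print(n,m.sum(),'yaw board deg',np.degrees(np.arctan2(vx,vy)),x0,y0,'y ext',Q[:,1].min(),Q[:,1].max())
E
```

```text
board [[ 0.6931  0.1016  0.045 ]
 [ 0.7098 -0.1725  0.045 ]
 [ 0.6822  0.101   0.045 ]
 [ 0.6978 -0.1732  0.045 ]]
div fronts [[ 0.6214  0.097   0.028 ]
 [ 0.6218  0.0863  0.028 ]
 [ 0.6371 -0.165   0.028 ]
 [ 0.6385 -0.1772  0.028 ]
 [ 0.6272  0.009   0.028 ]
 [ 0.6271 -0.0011  0.028 ]
 [ 0.6316 -0.0778  0.028 ]
 [ 0.632  -0.089   0.028 ]]
mat ctr,left,right,bottom [[ 0.6645 -0.1284  0.    ]
 [ 0.6621 -0.0938  0.    ]
 [ 0.6642 -0.1641  0.    ]
 [ 0.6349 -0.1284  0.    ]]
top0 244 yaw board deg 176.64372 0.6978591 -0.049037304 y ext -0.17265531770131615 0.10018660504051294
scene0 301 yaw board deg 175.96326 0.69503844 0.0063138627 y ext -0.1722255180964395 0.10181144578313306
```

The stand's yaw is about +3.5°, with the empty bay's centre near (0.665, −0.126). The mill is near (0.514, 0.011). I'll push with the back of an open finger, first at −60° and then along the stand's x. Before that I'll check where the wrist camera sits.

```bash
python3 - <<'E'
from h import *
p=camera_params('wrist');s=read_state();R=np.array(s['ee_rot']);c,r=rays(p,[(p['mtx'][0][2],p['mtx'][1][2])])
print('cam in tool mm',(R.T@(c-s['tool_pos'])*1000).round(),'axis',(R.T@r[0]).round(2))
E
```

```text
cam in tool mm [  79.   -0. -143.] axis [-0.31  0.    0.95]
```

Request:
servo_tool(rows=[0, 0, -30, -0.129, 0, 0, -40, -0.129, 0, 0, 0, 0], jaw=1)

```text
clock: 0.4
tool_pos: [0.1609, -0.6056, 0.3059]
ee_rot: [[0.867, 0.499, 0.002], [0.499, -0.867, -0.006], [-0.001, 0.006, -1.0]]
ft_force: [-0.3, -0.4, 0.6]
finger_gap: 1.002
grasp_force: 0.0
```

Request:
servo_tool(rows=[38.5, -19, 0, 0, 38.5, -19, 0, 0, 38.5, -19, 0, 0, 38.5, -19, 0, 0, 38.5, -19, 0, 0])

```text
clock: 0.9
tool_pos: [0.2814, -0.4246, 0.301]
ee_rot: [[0.869, 0.494, -0.0], [0.494, -0.869, 0.0], [-0.0, -0.0, -1.0]]
ft_force: [1.1, -0.7, -0.2]
finger_gap: 0.999
grasp_force: 0.0
```

Request:
servo_tool(rows=[38.5, -19, 0, 0, 38.5, -19, 0, 0, 38.5, -19, 0, 0, 38.5, -19, 0, 0, 38.5, -19, 0, 0])

```text
clock: 1.4
tool_pos: [0.4016, -0.2468, 0.3011]
ee_rot: [[0.869, 0.494, -0.0], [0.494, -0.869, 0.0], [-0.0, -0.0, -1.0]]
ft_force: [0.7, -0.4, 0.2]
finger_gap: 0.999
grasp_force: 0.0
```

Request:
servo_tool(rows=[22, -30, 0, 0, 22, -30, 0, 0, 22, -30, 0, 0, 22, -30, 0, 0, 22, -30, 0, 0])

```text
clock: 1.9
tool_pos: [0.4221, -0.0621, 0.3011]
ee_rot: [[0.869, 0.494, -0.0], [0.494, -0.869, -0.0], [-0.0, -0.0, -1.0]]
ft_force: [0.1, 0.1, -0.2]
finger_gap: 0.998
grasp_force: 0.0
```

Request:
servo_tool(rows=[22, -30, 0, 0, 22, -30, 0, 0, 22, -30, 0, 0, 22, -30, 0, 0, 22, -30, 0, 0])

```text
clock: 2.4
tool_pos: [0.4435, 0.1226, 0.3011]
ee_rot: [[0.869, 0.494, -0.0], [0.494, -0.869, -0.0], [-0.0, -0.0, -1.0]]
ft_force: [1.9, -0.2, 0.2]
finger_gap: 0.998
grasp_force: 0.0
```

Request:
servo_tool(rows=[0, 0, 40, 0, 0, 0, 40, 0, 0, 0, 40, 0, 0, 0, 40, 0, 0, 0, 40, 0])

```text
clock: 2.9
tool_pos: [0.4433, 0.1211, 0.0996]
ee_rot: [[0.869, 0.494, -0.0], [0.494, -0.869, 0.001], [-0.0, -0.001, -1.0]]
ft_force: [2.6, 0.4, -1.1]
finger_gap: 1.001
grasp_force: 0.0
```

```bash
python3 - <<'E'
from h import *
snap('scene','scene1')
s=read_state();print(s['tool_pos'],s['q'])
a=cv2.imread('pics/scene1.png')[90:300,150:430];cv2.imwrite('pics/scene1c.png',cv2.resize(a,None,fx=2.8,fy=2.8,interpolation=2))
E
```

```text
[0.44075172 0.1203666  0.09459993] [-0.01937979  0.52093972 -0.48350316  2.12007549  0.41846068  0.59952854
 -1.85355658]
```

View pics/scene1c.png

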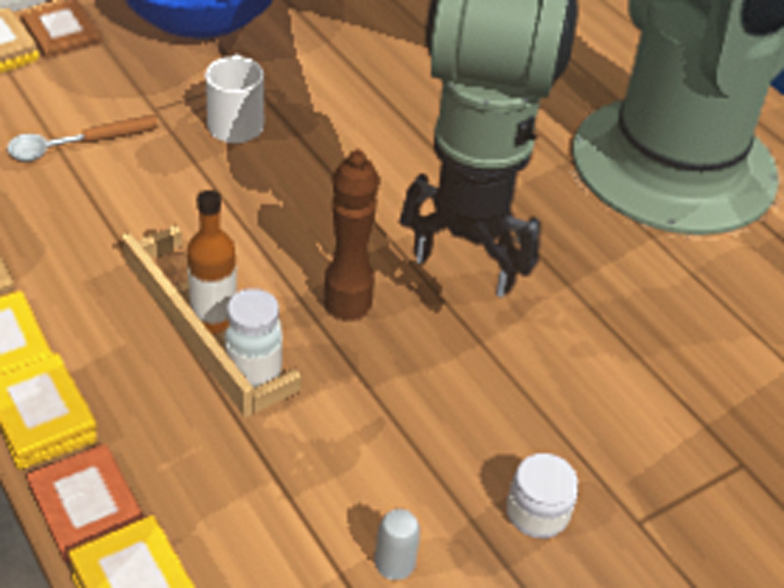

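Crop of the scene: the hand is beside the mill (foot at crop (349,300)), fingers open. The knuckles stand wider than the tips, so I need the finger profile.

```bash
python3 - <<'E'
from h import *
s=read_state();R=np.array(s['ee_rot']);t=s['tool_pos']
w=np.load('scene1.npz');d=w['d'];v,u=np.nonzero(d>0);P=withdepth(w,np.c_[u,v],d[v,u])
m=(np.linalg.norm(P[:,:2]-t[:2],axis=1)<.1)&(P[:,2]>.03)
T=(P[m]-t)@R*1000
for lo in range(-170,30,8):
    q=T[(T[:,2]>=lo)&(T[:,2]<lo+8)]
    if len(q): print(lo,len(q),'y',q[:,1].min().round(),q[:,1].max().round(),'x',q[:,0].min().round(),q[:,0].max().round())
E
```

```text
-170 62 y -38.0 27.0 x -2.0 42.0
-162 60 y -38.0 35.0 x -4.0 43.0
-154 59 y -38.0 32.0 x -0.0 43.0
-146 61 y -38.0 28.0 x -2.0 43.0
-138 30 y -38.0 26.0 x -10.0 41.0
-130 29 y -67.0 64.0 x -8.0 17.0
-122 113 y -69.0 68.0 x -12.0 16.0
-114 120 y -70.0 68.0 x -5.0 23.0
-106 80 y -72.0 69.0 x -4.0 24.0
-98 63 y -72.0 70.0 x -6.0 24.0
-90 92 y -73.0 70.0 x -12.0 23.0
-82 85 y -74.0 73.0 x -16.0 20.0
-74 95 y -75.0 73.0 x -10.0 20.0
-66 31 y -73.0 71.0 x -6.0 18.0
-58 19 y -55.0 57.0 x -2.0 17.0
-50 25 y -57.0 56.0 x 1.0 16.0
-42 25 y -57.0 56.0 x -6.0 18.0
-34 21 y -56.0 54.0 x -8.0 16.0
-26 16 y -53.0 54.0 x -1.0 16.0
-18 1 y 43.0 43.0 x -4.0 -4.0
```

```bash
python3 - <<'E'
from h import *
s=read_state();R=np.array(s['ee_rot']);t=s['tool_pos']
im,d,p=snap('wrist','wrist1')
for n in('wrist1','scene1'):
    w=np.load(n+'.npz');d=w['d'];v,u=np.nonzero(d>0.02);P=withdepth(w,np.c_[u,v],d[v,u])
    T=(P-t)@R*1000;T=T[(abs(T[:,1])<85)&(abs(T[:,0])<80)&(T[:,2]<10)]
    print(n,'xmax by z (rows) and y bins of 12 from -84 to 84')
    for lo in range(-160,10,10):
        r=[]
        for y in range(-84,84,12):
            q=T[(T[:,2]>=lo)&(T[:,2]<lo+10)&(T[:,1]>=y)&(T[:,1]<y+12)];r.append('%4d'%np.percentile(q[:,0],95) if len(q)>1 else '   .')
        print('%5d'%lo,*r)
E
```

```text
wrist1 xmax by z (rows) and y bins of 12 from -84 to 84
 -160    .    .    .    .    .    .    .    .    .    .    .    .    .    .
 -150    .    .    .    .    .    .    .    .    .    .    .    .    .    .
 -140    .    .    .    .    .    .    .    .    .    .    .    .    .    .
 -130    .    .    .    .    .    .    .    .    .    .    .    .    .    .
 -120    .    .    .    .    .    .    .    .    .    .    .    .    .    .
 -110    .    .    .    .    .    .    .    .    .    .    .    .    .    .
 -100    .   13   13    .   18   20   20   20   20   18    .   13   13    .
  -90   12   13   13   17   18   18   12   12   18   18   17   12   13   12
  -80   12   13   13   17   18   11   11   11   11   18   17   13   13   13
  -70   13   13   12   13    .    .    .    .    .   16   13   12   13   12
  -60    .   12   14   13    .    .    .    .    .    .   13   14   12    .
  -50    .    .   11   11    .    .    .    .    .    .   11   11    .    .
  -40    .    .   11   11    .    .    .    .    .    .   11   11    .    .
  -30    .    .   11   11    .    .    .    .    .    . 
[... 895 characters left out ...]
9    .   17    .
  -80   11   16   13   16   18   12   12   12    .   19   18   11   16   13
  -70    6   16   17   16    .    .    .    .    .    .   16   17   15    .
  -60    .    .   15   13    .    .    .    .    .    .   15   11    .    .
  -50    .    .   16   15    .    .    .    .    .    .   14   12    .    .
  -40    .    .   11   15    .    .    .    .    .    .   16   13    .    .
  -30    .    .   13   15    .    .    .    .    .    .   13   14    .    .
  -20    .    .    .    .    .    .    .    .    .    .    .    .    .    .
  -10    .    .    .    .    .    .    .    .    .    .    .    .    .    .
    0    .    .    .    .    .    .    .    .    .    .    .    .    .    .
```

View pics/wrist1.png

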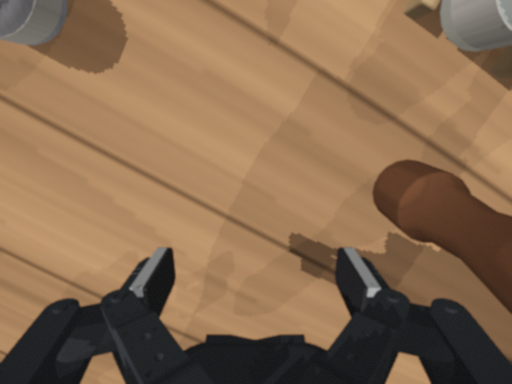

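The wrist picture shows the finger tips at (155,280) and (358,280) and the mill's foot near (420,200). In the tool frame the fingers are ±11 mm in x, the knuckles ±13 mm and the body ±20 mm. That leaves room to push with a finger's narrow x-face. Next I'll get the wrist radius and the mill's profile.

```bash
python3 - <<'E'
from h import *
s=read_state();R=np.array(s['ee_rot']);t=s['tool_pos']
w=np.load('scene1.npz');d=w['d'];v,u=np.nonzero(d>0);P=withdepth(w,np.c_[u,v],d[v,u])
T=(P-t)@R*1000;T=T[np.hypot(T[:,0],T[:,1])<95]
for lo in range(-300,-120,12):
    q=T[(T[:,2]>=lo)&(T[:,2]<lo+12)]
    if len(q)>5: print(lo,len(q),'ymin/max',np.percentile(q[:,1],[2,98]).round(),'xmax',q[:,0].max().round(),'rmax',np.percentile(np.hypot(q[:,0],q[:,1]),98).round())
m=(np.hypot(P[:,0]-.514,P[:,1]-.011)<.04)&(P[:,2]>.005)
Q=P[m];c=rays(w,[(256,192)])[0];a=np.array([.514,.011])-c[:2];n=np.array([-a[1],a[0]])/np.hypot(*a)
print('mill')
for lo in range(5,230,15):
    q=Q[(Q[:,2]*1000>=lo)&(Q[:,2]*1000<lo+15)]
    l=(q[:,:2]-[.514,.011])@n*1000;f=(q[:,:2]-[.514,.011])@a/np.hypot(*a)*1000
    if len(q): print(lo,l.min().round(),l.max().round(),'front',f.min().round())
E
```

```text
-300 59 ymin/max [-59.  37.] xmax 58.0 rmax 67.0
-288 215 ymin/max [-42.  27.] xmax 51.0 rmax 51.0
-276 94 ymin/max [-45.  32.] xmax 49.0 rmax 50.0
-264 136 ymin/max [-44.  35.] xmax 48.0 rmax 48.0
-252 134 ymin/max [-51.  34.] xmax 49.0 rmax 55.0
-240 131 ymin/max [-50.  37.] xmax 49.0 rmax 56.0
-228 111 ymin/max [-43.  34.] xmax 50.0 rmax 50.0
-216 145 ymin/max [-46.  38.] xmax 50.0 rmax 50.0
-204 128 ymin/max [-47.  41.] xmax 50.0 rmax 50.0
-192 19 ymin/max [-46.  28.] xmax 50.0 rmax 49.0
-180 93 ymin/max [-37.  27.] xmax 40.0 rmax 41.0
-168 92 ymin/max [-37.  28.] xmax 42.0 rmax 42.0
-156 90 ymin/max [-38.  29.] xmax 43.0 rmax 41.0
-144 83 ymin/max [-38.  26.] xmax 43.0 rmax 42.0
-132 26 ymin/max [-65.  62.] xmax 37.0 rmax 66.0
mill
5 -27.0 25.0 front -31.0
20 -26.0 25.0 front -28.0
35 -28.0 26.0 front -32.0
50 -24.0 26.0 front -26.0
65 -20.0 18.0 front -22.0
80 -16.0 15.0 front -19.0
95 -18.0 15.0 front -18.0
110 -20.0 19.0 front -22.0
125 -22.0 20.0 front -24.0
140 -22.0 20.0 front -24.0
155 -24.0 21.0 front -26.0
170 -23.0 21.0 front -26.0
185 -25.0 22.0 front -26.0
200 -19.0 17.0 front -23.0
215 -9.0 9.0 front -10.0
```

Request:
servo_tool(rows=[0, 0, 0, -0.148, 0, 0, 0, -0.148, 0, 0, 0, -0.148, 0, 0, 0, -0.148])

```text
clock: 3.4
tool_pos: [0.4444, 0.1212, 0.1032]
ee_rot: [[0.44, 0.898, 0.002], [0.898, -0.44, -0.0], [0.001, 0.002, -1.0]]
ft_force: [-0.8, -0.7, -0.7]
finger_gap: 1.001
grasp_force: 0.0
```

Request:
servo_tool(rows=[0, 0, 0, -0.148, 0, 0, 0, -0.148, 0, 0, 0, -0.148, 0, 0, 0, -0.148, 0, 0, 0, 0])

```text
clock: 3.9
tool_pos: [0.4444, 0.1209, 0.1028]
ee_rot: [[-0.132, 0.991, 0.001], [0.991, 0.132, -0.0], [-0.0, 0.001, -1.0]]
ft_force: [-0.1, -1.0, -0.4]
finger_gap: 0.997
grasp_force: 0.0
```

```bash
cat > mill.py <<'E'
import sys
from h import *
from scipy.optimize import least_squares
def mill(g):
    im,d=read_camera('scene');p=camera_params('scene');v,u=np.nonzero(d>0);P=withdepth(p,np.c_[u,v],d[v,u]);C=im[v,u].astype(float)
    near=np.hypot(P[:,0]-g[0],P[:,1]-g[1])<.042
    m=near&(P[:,2]>.006)&(P[:,2]<.045)&(C[:,0]<135)&(C[:,0]>C[:,1]*1.35)
    r=least_squares(lambda c:np.hypot(*(P[m][:,:2]-c).T)-.028,g,loss='soft_l1',f_scale=.002)
    h=near&(P[:,2]>.17)&(P[:,2]<.2)&(C[:,0]>C[:,1]*1.35)
    r2=least_squares(lambda c:np.hypot(*(P[h][:,:2]-c).T)-.0245,g,loss='soft_l1',f_scale=.002)
    return r.x,m.sum(),r2.x,P[near&(C[:,0]>C[:,1]*1.35)][:,2].max()
g=[float(a) for a in sys.argv[1:3]];goal=np.array([float(a) for a in sys.argv[3:5]])
s=read_state();R=np.array(s['ee_rot']);t=np.array(s['tool_pos'])
c,n,hd,zt=mill(g)
print('clock',s['clock'],'mill',c.round(4),n,'head',hd.round(4),'top',zt.round(3),'tcp',t.round(4))
xy=lambda w:(R.T@np.r_[w,0])[:2]*1000
mt=xy(c-t[:2]);k=np.array([-11,57]);e=mt-k
print('mill in tool',mt.round(1),'corner->mill',e.round(1),'dist',np.hypot(*e).round(1),'theta',np.degrees(np.arctan2(e[1],-e[0])).round(1))
gd=xy(goal-c);L=np.hypot(*gd);gu=gd/L
print('goal in tool',gd.round(1),'L',L.round(1),'unit',gu.round(3),'goal theta',np.degrees(np.arctan2(gu[1],-gu[0])).round(1),'off-normal deg',np.degrees(np.arctan2(e[0]*gu[1]-e[1]*gu[0],e@gu)).round(1))
for b in(12,0):
    print('shift to stand',b,'mm off contact on goal line:',(e-gu*(28+b)).round(1))
E
python3 mill.py .514 .011 .595 -.131
```

```text
clock 3.9 mill [0.5124 0.0098] 141 head [0.512  0.0089] top 0.227 tcp [0.4444 0.1209 0.1028]
mill in tool [-119.1   52.8] corner->mill [-108.1   -4.2] dist 108.2 theta -2.2
goal in tool [-150.5   63.2] L 163.2 unit [-0.922  0.387] goal theta 22.8 off-normal deg -25.0
shift to stand 12 mm off contact on goal line: [-71.2 -19.7]
shift to stand 0 mm off contact on goal line: [-82.3 -15.1]
```

Request:
servo_tool(rows=[0, -20, 30, 0, 0, 0, 40, 0, 0, 0, 30, 0, 0, 0, 6, 0, 0, 0, 0, 0])

```text
clock: 4.45
tool_pos: [0.424, 0.1188, -0.0043]
ee_rot: [[-0.129, 0.992, -0.0], [0.992, 0.129, -0.001], [-0.001, -0.0, -1.0]]
ft_force: [0.4, 0.1, 0.0]
finger_gap: 1.003
grasp_force: 0.0
```

Request:
servo_tool(rows=[-20, 0, 0, 0, -20, 0, 0, 0, -20, 0, 0, 0, -11, 0, 0, 0, 0, 0, 0, 0])

```text
clock: 4.95
tool_pos: [0.434, 0.0468, -0.0036]
ee_rot: [[-0.127, 0.992, 0.002], [0.992, 0.127, -0.001], [-0.001, 0.002, -1.0]]
ft_force: [0.5, 0.3, -0.2]
finger_gap: 1.0
grasp_force: 0.0
```

```bash
python3 mill.py .512 .010 .595 -.131; python3 - <<'E'
from h import *
snap('scene','scene2');a=cv2.imread('pics/scene2.png')[100:260,200:400];cv2.imwrite('pics/scene2c.png',cv2.resize(a,None,fx=3.6,fy=3.6,interpolation=2))
E
```

```text
clock 4.95 mill [0.513  0.0103] 143 head [0.5118 0.0084] top 0.328 tcp [ 0.434   0.0468 -0.0036]
mill in tool [-46.3  73.7] corner->mill [-35.3  16.7] dist 39.0 theta 25.3
goal in tool [-150.6   63.4] L 163.4 unit [-0.922  0.388] goal theta 22.8 off-normal deg 2.4
shift to stand 12 mm off contact on goal line: [1.6 1.1]
shift to stand 0 mm off contact on goal line: [-9.5  5.8]
```

View pics/scene2c.png

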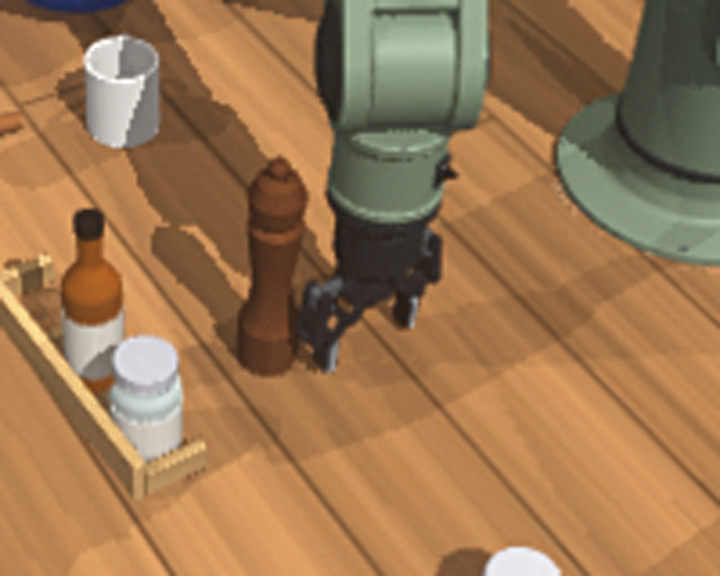

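The fingertip (crop (325,360)) stands beside the mill's foot (265,360), with the wrist clear of its head. I'll push gently.

Request:
servo_tool(rows=[-2, 3, 0, 0, -4.5, 2, 0, 0, -4.5, 2, 0, 0, -4.5, 2, 0, 0, -4.5, 2, 0, 0])

```text
clock: 5.55
tool_pos: [0.4468, 0.0296, -0.0047]
ee_rot: [[-0.131, 0.991, -0.0], [0.991, 0.131, 0.0], [0.0, -0.0, -1.0]]
ft_force: [-0.3, 1.2, 0.1]
finger_gap: 0.995
grasp_force: 0.0
```

```bash
python3 mill.py .513 .010 .595 -.131
```

```text
clock 5.55 mill [0.5163 0.0017] 127 head [0.515  0.0008] top 0.307 tcp [ 0.4468  0.0296 -0.0047]
mill in tool [-36.7  65.2] corner->mill [-25.7   8.2] dist 27.0 theta 17.6
goal in tool [-141.9   60.7] L 154.3 unit [-0.919  0.393] goal theta 23.2 off-normal deg -5.5
shift to stand 12 mm off contact on goal line: [11.1 -7.6]
shift to stand 0 mm off contact on goal line: [ 0.  -2.8]
```

Request:
servo_tool(rows=[3, -4.5, 0, 0, -5, 2, 0, 0, -5, 2, 0, 0, -5, 2, 0, 0, -5, 2, 0, 0])

```text
clock: 6.1
tool_pos: [0.4527, 0.013, -0.0047]
ee_rot: [[-0.13, 0.991, 0.0], [0.991, 0.13, 0.0], [0.0, 0.0, -1.0]]
ft_force: [-0.6, 0.6, 1.1]
finger_gap: 0.993
grasp_force: 0.0
```

```bash
python3 mill.py .522 -.01 .595 -.131
```

```text
clock 6.1 mill [ 0.5216 -0.0147] 133 head [ 0.5208 -0.0153] top 0.357 tcp [ 0.4527  0.013  -0.0047]
mill in tool [-36.4  64.7] corner->mill [-25.4   7.7] dist 26.5 theta 16.8
goal in tool [-124.9   57.6] L 137.6 unit [-0.908  0.419] goal theta 24.8 off-normal deg -7.9
shift to stand 12 mm off contact on goal line: [11.  -9.1]
shift to stand 0 mm off contact on goal line: [ 0.1 -4. ]
```

Request:
servo_tool(rows=[4, -8, 0, 0, -4, 3, 0, 0, -5, 2.5, 0, 0, -5, 2.5, 0, 0, -5, 2.5, 0, 0])

```text
clock: 6.65
tool_pos: [0.4572, -0.0016, -0.0047]
ee_rot: [[-0.13, 0.991, 0.0], [0.991, 0.13, 0.0], [0.0, 0.0, -1.0]]
ft_force: [-0.2, 1.8, 0.4]
finger_gap: 0.999
grasp_force: 0.0
```

Request:
servo_tool(rows=[-5, 2.3, 0, 0, -5, 2.3, 0, 0])

```text
clock: 6.85
tool_pos: [0.4629, -0.011, -0.0048]
ee_rot: [[-0.13, 0.991, -0.0], [0.991, 0.13, 0.0], [0.0, -0.0, -1.0]]
ft_force: [-0.9, 1.1, -0.1]
finger_gap: 0.999
grasp_force: 0.0
```

```bash
python3 mill.py .532 -.035 .595 -.131
```

```text
clock 6.85 mill [ 0.5325 -0.038 ] 135 head [ 0.532  -0.0397] top 0.33 tcp [ 0.4629 -0.011  -0.0048]
mill in tool [-35.8  65.5] corner->mill [-24.8   8.5] dist 26.2 theta 18.8
goal in tool [-100.4   49.9] L 112.1 unit [-0.895  0.445] goal theta 26.4 off-normal deg -7.6
shift to stand 12 mm off contact on goal line: [11.  -9.3]
shift to stand 0 mm off contact on goal line: [ 0.2 -4. ]
```

Request:
servo_tool(rows=[4, -8, 0, 0, -4, 3, 0, 0, -5, 2.6, 0, 0, -5, 2.6, 0, 0, -5, 2.6, 0, 0])

```text
clock: 7.4
tool_pos: [0.4678, -0.0254, -0.0047]
ee_rot: [[-0.131, 0.991, 0.0], [0.991, 0.131, 0.0], [0.0, 0.0, -1.0]]
ft_force: [0.2, 2.5, 0.5]
finger_gap: 1.003
grasp_force: 0.0
```

Request:
servo_tool(rows=[-5, 2.6, 0, 0, -5, 2.6, 0, 0, -5, 2.6, 0, 0])

```text
clock: 7.7
tool_pos: [0.4773, -0.0393, -0.0047]
ee_rot: [[-0.13, 0.991, -0.0], [0.991, 0.13, 0.0], [0.0, -0.0, -1.0]]
ft_force: [-1.0, 1.0, 1.1]
finger_gap: 0.999
grasp_force: 0.0
```

```bash
python3 mill.py .545 -.062 .595 -.131
```

```text
clock 7.7 mill [ 0.5454 -0.0673] 133 head [ 0.5452 -0.069 ] top 0.331 tcp [ 0.4773 -0.0393 -0.0047]
mill in tool [-36.7  63.9] corner->mill [-25.7   6.9] dist 26.6 theta 15.0
goal in tool [-69.6  40.8] L 80.7 unit [-0.862  0.506] goal theta 30.4 off-normal deg -15.4
shift to stand 12 mm off contact on goal line: [  8.8 -13.3]
shift to stand 0 mm off contact on goal line: [-1.5 -7.3]
```

Request:
servo_tool(rows=[10, -8, 0, 0, 10, -4, 0, 0, 0, 0, 0, -0.12, 0, 0, 0, -0.12, 0, 0, 0, 0])

```text
clock: 8.25
tool_pos: [0.4626, -0.0208, -0.0048]
ee_rot: [[-0.364, 0.931, -0.0], [0.931, 0.364, 0.0], [0.0, -0.0, -1.0]]
ft_force: [0.1, 0.2, -0.2]
finger_gap: 0.998
grasp_force: 0.0
```

```bash
python3 mill.py .545 -.067 .595 -.131
```

```text
clock 8.25 mill [ 0.5459 -0.0678] 144 head [ 0.5451 -0.0694] top 0.346 tcp [ 0.4626 -0.0208 -0.0048]
mill in tool [-74.1  60.5] corner->mill [-63.1   3.5] dist 63.2 theta 3.2
goal in tool [-76.8  22.7] L 80.0 unit [-0.959  0.283] goal theta 16.5 off-normal deg -13.3
shift to stand 12 mm off contact on goal line: [-24.8  -7.8]
shift to stand 0 mm off contact on goal line: [-36.3  -4.4]
```

Request:
servo_tool(rows=[-12, -5, 0, 0, -12, -4.5, 0, 0, -6, 2, 0, 0, -5, 1.5, 0, 0, -5, 1.5, 0, 0])

```text
clock: 8.8
tool_pos: [0.4733, -0.0596, -0.0046]
ee_rot: [[-0.362, 0.932, 0.0], [0.932, 0.362, 0.0], [0.0, 0.0, -1.0]]
ft_force: [-0.9, 1.1, 0.5]
finger_gap: 1.005
grasp_force: 0.0
```

Request:
servo_tool(rows=[-5, 1.5, 0, 0, -5, 1.5, 0, 0, -5, 1.5, 0, 0, -5, 1.5, 0, 0])

```text
clock: 9.2
tool_pos: [0.486, -0.0761, -0.0047]
ee_rot: [[-0.363, 0.932, -0.0], [0.932, 0.363, 0.0], [0.0, 0.0, -1.0]]
ft_force: [-1.3, 0.9, 1.4]
finger_gap: 0.997
grasp_force: 0.0
```

```bash
python3 mill.py .557 -.083 .595 -.131
```

```text
clock 9.2 mill [ 0.5597 -0.0863] 140 head [ 0.5594 -0.0879] top 0.346 tcp [ 0.486  -0.0761 -0.0047]
mill in tool [-36.2  65. ] corner->mill [-25.2   8. ] dist 26.5 theta 17.6
goal in tool [-54.4  16.7] L 56.9 unit [-0.956  0.293] goal theta 17.0 off-normal deg 0.6
shift to stand 12 mm off contact on goal line: [13.  -3.7]
shift to stand 0 mm off contact on goal line: [ 1.5 -0.2]
```

Request:
servo_tool(rows=[-5, 1.5, 0, 0, -5, 1.5, 0, 0, -5, 1.5, 0, 0, -5, 1.5, 0, 0, -5, 1.5, 0, 0])

```text
clock: 9.75
tool_pos: [0.502, -0.0969, -0.0047]
ee_rot: [[-0.362, 0.932, -0.0], [0.932, 0.362, 0.0], [0.0, -0.0, -1.0]]
ft_force: [-0.4, 1.0, 1.0]
finger_gap: 0.996
grasp_force: 0.0
```

```bash
python3 mill.py .573 -.105 .595 -.131
```

```text
clock 9.75 mill [ 0.576  -0.1075] 119 head [ 0.575  -0.1083] top 0.227 tcp [ 0.502  -0.0969 -0.0047]
mill in tool [-36.7  65.1] corner->mill [-25.7   8.1] dist 26.9 theta 17.5
goal in tool [-28.8   9.2] L 30.2 unit [-0.952  0.305] goal theta 17.7 off-normal deg -0.2
shift to stand 12 mm off contact on goal line: [12.4 -4.1]
shift to stand 0 mm off contact on goal line: [ 1.  -0.4]
```

Request:
servo_tool(rows=[-5, 1.6, 0, 0, -5, 1.6, 0, 0, -5, 1.6, 0, 0, -5, 1.6, 0, 0, -5, 1.6, 0, 0])

```text
clock: 10.3
tool_pos: [0.5185, -0.1173, -0.0047]
ee_rot: [[-0.362, 0.932, -0.0], [0.932, 0.362, 0.0], [0.0, -0.0, -1.0]]
ft_force: [-0.4, 0.7, 0.4]
finger_gap: 0.999
grasp_force: 0.0
```

Request:
servo_tool(rows=[0, 0, 0, 0, 10, -5, 0, 0, 20, -10, 0, 0, 20, -20, 0, 0])

```text
clock: 10.7
tool_pos: [0.467, -0.0815, -0.0046]
ee_rot: [[-0.363, 0.932, 0.001], [0.932, 0.363, 0.001], [0.001, 0.001, -1.0]]
ft_force: [0.7, -0.3, -1.1]
finger_gap: 0.998
grasp_force: 0.0
```

```bash
python3 mill.py .590 -.128 .667 -.126; python3 - <<'E'
from h import *
snap('top','top2');a=cv2.imread('pics/top2.png')[130:250,200:340];cv2.imwrite('pics/top2c.png',cv2.resize(a,None,fx=5,fy=5,interpolation=2))
E
```

```text
clock 10.7 mill [ 0.5929 -0.1289] 67 head [ 0.5925 -0.1305] top 0.226 tcp [ 0.467  -0.0815 -0.0046]
mill in tool [-89.8 100.2] corner->mill [-78.8  43.2] dist 89.8 theta 28.7
goal in tool [-24.2  70.1] L 74.2 unit [-0.327  0.945] goal theta 70.9 off-normal deg -42.2
shift to stand 12 mm off contact on goal line: [-65.7   5.4]
shift to stand 0 mm off contact on goal line: [-69.6  16.7]
```

View pics/top2c.png

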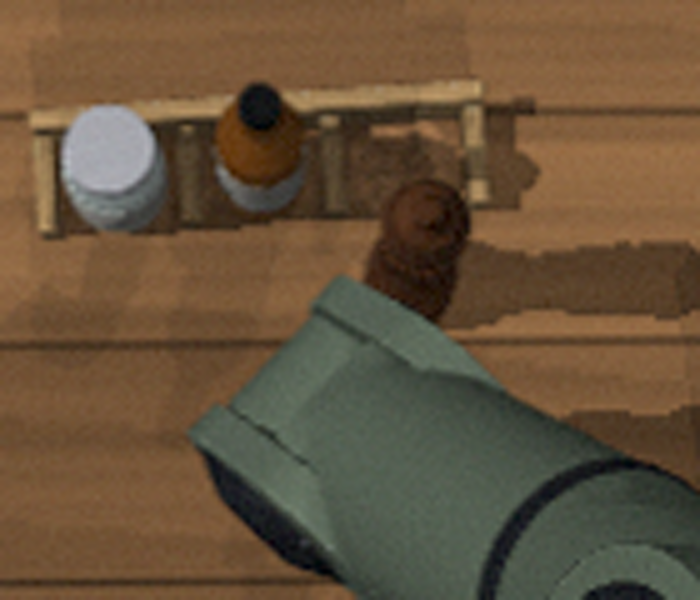

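The top view shows the mill (foot at crop ~(410,305)) standing in front of the empty bay (mat ~(390,160)), about in line with it, with the hand backed off. Next I turn the tool for the final push.

Request:
servo_tool(rows=[0, 0, 0, -0.133, 0, 0, 0, -0.133, 0, 0, 0, -0.133, 0, 0, 0, -0.133, 0, 0, 0, -0.133])

```text
clock: 11.3
tool_pos: [0.4673, -0.0826, -0.0046]
ee_rot: [[-0.863, 0.505, 0.0], [0.505, 0.863, 0.0], [-0.0, 0.0, -1.0]]
ft_force: [-0.6, -0.5, 0.4]
finger_gap: 1.001
grasp_force: 0.0
```

Request:
servo_tool(rows=[0, 0, 0, -0.133, 0, 0, 0, -0.133, 0, 0, 0, 0])

```text
clock: 11.6
tool_pos: [0.4672, -0.0827, -0.0048]
ee_rot: [[-0.965, 0.263, -0.0], [0.263, 0.965, 0.0], [0.0, 0.0, -1.0]]
ft_force: [0.1, 1.6, -0.5]
finger_gap: 0.999
grasp_force: 0.0
```

```bash
python3 mill.py .593 -.129 .667 -.126; python3 -c "
from h import *
s=read_state();print(s['q'].round(2) if hasattr(s['q'],'round') else s['q'],(np.array(s['ee_rot']).T@(np.array([.45,-.2,0])-np.array(s['tool_pos'])))*1000)"
```

```text
clock 11.6 mill [ 0.5935 -0.1287] 63 head [ 0.5923 -0.1304] top 0.229 tcp [ 0.4672 -0.0827 -0.0048]
mill in tool [-134.   -11.1] corner->mill [-123.   -68.1] dist 140.5 theta -29.0
goal in tool [-70.2  21.9] L 73.5 unit [-0.955  0.298] goal theta 17.3 off-normal deg -46.3
shift to stand 12 mm off contact on goal line: [-84.8 -80. ]
shift to stand 0 mm off contact on goal line: [-96.2 -76.4]
[ 0.66  0.86 -0.83  2.1   1.06  0.69  0.4 ] [ -14.81681574 -117.58784599   -4.78945849]
```

Request:
servo_tool(rows=[0, -20, 0, 0, 0, -20, 0, 0, 0, -20, 0, 0, 0, -20, 0, 0])

```text
clock: 12.05
tool_pos: [0.446, -0.1606, -0.0046]
ee_rot: [[-0.963, 0.27, 0.0], [0.27, 0.963, -0.0], [-0.0, -0.0, -1.0]]
ft_force: [0.2, -0.3, 0.6]
finger_gap: 0.996
grasp_force: 0.0
```

Request:
servo_tool(rows=[-20, 0, 0, 0, -20, 0, 0, 0, -20, 0, 0, 0, -20, 0, 0, 0, -5, 0, 0, 0])

```text
clock: 12.55
tool_pos: [0.5298, -0.1827, -0.0046]
ee_rot: [[-0.963, 0.27, 0.001], [0.27, 0.963, 0.0], [-0.001, 0.0, -1.0]]
ft_force: [-1.4, -0.3, 0.5]
finger_gap: 1.0
grasp_force: 0.0
```

```bash
python3 mill.py .593 -.129 .667 -.126
```

```text
clock 12.55 mill [ 0.5935 -0.1284] 64 head [ 0.5918 -0.1298] top 0.227 tcp [ 0.5298 -0.1827 -0.0046]
mill in tool [-46.7  69.5] corner->mill [-35.7  12.5] dist 37.8 theta 19.3
goal in tool [-70.1  22.2] L 73.5 unit [-0.954  0.301] goal theta 17.5 off-normal deg 1.7
shift to stand 12 mm off contact on goal line: [2.5 0.4]
shift to stand 0 mm off contact on goal line: [-9.  4.]
```

Aligned; push 11 mm to contact, then about 25 mm more.

Request:
servo_tool(rows=[-5, 2, 0, 0, -5, 2, 0, 0, -4.5, 1.5, 0, 0, -4.5, 1.5, 0, 0, -4.5, 1.5, 0, 0])

```text
clock: 13.1
tool_pos: [0.5533, -0.1807, -0.0047]
ee_rot: [[-0.964, 0.266, -0.0], [0.266, 0.964, -0.0], [0.0, -0.0, -1.0]]
ft_force: [-1.6, -0.5, 0.9]
finger_gap: 1.002
grasp_force: 0.0
```

```bash
python3 mill.py .605 -.128 .667 -.126
```

```text
clock 13.1 mill [ 0.6064 -0.1282] 24 head [ 0.6052 -0.1296] top 0.227 tcp [ 0.5533 -0.1807 -0.0047]
mill in tool [-37.2  64.7] corner->mill [-26.2   7.7] dist 27.3 theta 16.4
goal in tool [-57.8  18.3] L 60.6 unit [-0.954  0.301] goal theta 17.5 off-normal deg -1.2
shift to stand 12 mm off contact on goal line: [11.9 -4.4]
shift to stand 0 mm off contact on goal line: [ 0.5 -0.7]
```

Request:
servo_tool(rows=[-4.5, 1.2, 0, 0, -4.5, 1.4, 0, 0, -4.5, 1.4, 0, 0, -4.5, 1.4, 0, 0, -4.5, 1.4, 0, 0])

```text
clock: 13.65
tool_pos: [0.5771, -0.1802, -0.0047]
ee_rot: [[-0.964, 0.266, -0.0], [0.266, 0.964, 0.0], [0.0, 0.0, -1.0]]
ft_force: [-1.9, -0.1, 0.4]
finger_gap: 0.999
grasp_force: 0.0
```

```bash
python3 mill.py .629 -.128 .667 -.126
```

```text
clock 13.65 mill [ 0.6297 -0.1301] 25 head [ 0.6289 -0.1294] top 0.226 tcp [ 0.5771 -0.1802 -0.0047]
mill in tool [-37.4  62.3] corner->mill [-26.4   5.3] dist 26.9 theta 11.3
goal in tool [-34.9  13.8] L 37.6 unit [-0.93   0.368] goal theta 21.6 off-normal deg -10.3
shift to stand 12 mm off contact on goal line: [10.8 -9.4]
shift to stand 0 mm off contact on goal line: [-0.3 -5. ]
```

Request:
servo_tool(rows=[-4.3, 1, 0, 0, -4.3, 1.5, 0, 0, -4.3, 1.5, 0, 0, -4.3, 1.5, 0, 0, -4.3, 1.5, 0, 0])

```text
clock: 14.2
tool_pos: [0.5997, -0.1791, -0.0047]
ee_rot: [[-0.964, 0.266, 0.0], [0.266, 0.964, -0.0], [-0.0, -0.0, -1.0]]
ft_force: [-1.8, -0.5, 0.3]
finger_gap: 1.001
grasp_force: 0.0
```

```bash
python3 mill.py .651 -.127 .667 -.126
```

```text
clock 14.2 mill [ 0.6522 -0.1268] 73 head [ 0.6518 -0.1283] top 0.227 tcp [ 0.5997 -0.1791 -0.0047]
mill in tool [-36.7  64.4] corner->mill [-25.7   7.4] dist 26.8 theta 16.0
goal in tool [-14.1   4.7] L 14.9 unit [-0.949  0.316] goal theta 18.4 off-normal deg -2.4
shift to stand 12 mm off contact on goal line: [12.2 -5.3]
shift to stand 0 mm off contact on goal line: [ 0.8 -1.5]
```

Request:
servo_tool(rows=[-3.8, 1.2, 0, 0, -3.8, 1.2, 0, 0, -2.8, 0.9, 0, 0])

```text
clock: 14.55
tool_pos: [0.6105, -0.1787, -0.0047]
ee_rot: [[-0.964, 0.266, 0.0], [0.266, 0.964, 0.0], [-0.0, 0.0, -1.0]]
ft_force: [-1.1, -0.8, 1.0]
finger_gap: 0.998
grasp_force: 0.0
```

Request:
servo_tool(rows=[-1.9, 0.6, 0, 0, -1.9, 0.6, 0, 0, 0, 0, 0, 0])

```text
clock: 14.85
tool_pos: [0.6144, -0.1785, -0.0047]
ee_rot: [[-0.964, 0.266, 0.0], [0.266, 0.964, 0.0], [-0.0, 0.0, -1.0]]
ft_force: [-0.5, -0.6, -0.4]
finger_gap: 0.998
grasp_force: 0.0
```

```bash
python3 mill.py .666 -.126 .667 -.126
```

```text
clock 14.85 mill [ 0.667 -0.126] 70 head [ 0.6663 -0.1282] top 0.225 tcp [ 0.6144 -0.1785 -0.0047]
mill in tool [-36.7  64.6] corner->mill [-25.7   7.6] dist 26.9 theta 16.5
goal in tool [-0. -0.] L 0.0 unit [-0.797 -0.604] goal theta -37.1 off-normal deg 53.7
shift to stand 12 mm off contact on goal line: [ 6.1 31.8]
shift to stand 0 mm off contact on goal line: [-3.4 24.5]
```

No rise in force yet; I'll creep until the board is felt.

Request:
servo_tool(rows=[-0.9, 0.3, 0, 0, -0.9, 0.3, 0, 0])

```text
clock: 15.1
tool_pos: [0.616, -0.1785, -0.0047]
ee_rot: [[-0.964, 0.266, -0.0], [0.266, 0.964, -0.0], [0.0, -0.0, -1.0]]
ft_force: [-1.5, -0.4, 0.5]
finger_gap: 1.001
grasp_force: 0.0
```

Request:
servo_tool(rows=[-0.9, 0.3, 0, 0, 0, 0, 0, 0])

```text
clock: 15.3
tool_pos: [0.6165, -0.1784, -0.0048]
ee_rot: [[-0.964, 0.265, -0.001], [0.265, 0.964, -0.0], [0.001, -0.0, -1.0]]
ft_force: [-5.8, -1.3, 2.8]
finger_gap: 1.001
grasp_force: 0.0
```

Request:
servo_tool(rows=[-0.9, 0.3, 0, 0, 0, 0, 0, 0])

```text
clock: 15.5
tool_pos: [0.6166, -0.1784, -0.0048]
ee_rot: [[-0.964, 0.265, -0.003], [0.265, 0.964, -0.0], [0.002, -0.001, -1.0]]
ft_force: [-13.6, -0.7, 7.5]
finger_gap: 1.005
grasp_force: 0.0
```

```bash
python3 mill.py .668 -.126 .667 -.126|head -2
```

```text
clock 15.5 mill [ 0.6685 -0.1269] 58 head [ 0.6684 -0.1275] top 0.226 tcp [ 0.6166 -0.1784 -0.0048]
mill in tool [-36.3  63.4] corner->mill [-25.3   6.4] dist 26.1 theta 14.1
```

The board is felt (13.6 N, tool stopped) and the mill is upright. Easing off and retreating.

Request:
servo_tool(rows=[0.9, -0.3, 0, 0, 0.9, -0.3, 0, 0, 3, -2, 0, 0, 6, -4, 0, 0, 15, -8, 0, 0])

```text
clock: 16.05
tool_pos: [0.5894, -0.1853, -0.0046]
ee_rot: [[-0.964, 0.265, 0.001], [0.265, 0.964, 0.0], [-0.001, 0.001, -1.0]]
ft_force: [-0.1, -0.6, 0.2]
finger_gap: 1.0
grasp_force: 0.0
```

Request:
servo_tool(rows=[25, -10, 0, 0, 30, -10, 0, 0, 30, -10, 0, 0, 20, 0, -20, 0, 0, 0, -20, 0])

```text
clock: 16.55
tool_pos: [0.4767, -0.1867, 0.0354]
ee_rot: [[-0.964, 0.266, -0.003], [0.266, 0.964, -0.0], [0.003, -0.001, -1.0]]
ft_force: [0.5, -0.3, -0.2]
finger_gap: 1.003
grasp_force: 0.0
```

```bash
python3 mill.py .668 -.126 .667 -.126|head -1; python3 - <<'E'
from h import *
snap('top','top3');snap('scene','scene3')
a=cv2.resize(cv2.imread('pics/top3.png')[130:240,200:320],None,fx=3.3,fy=3.3,interpolation=2);b=cv2.resize(cv2.imread('pics/scene3.png')[110:250,170:290],None,fx=3.3,fy=3.3,interpolation=2)
h=min(len(a),len(b));cv2.imwrite('pics/end.png',np.hstack([a[:h],b[:h]]))
E
```

```text
clock 16.55 mill [ 0.6681 -0.1266] 61 head [ 0.6681 -0.1279] top 0.228 tcp [ 0.4767 -0.1867  0.0354]
```

View pics/end.png

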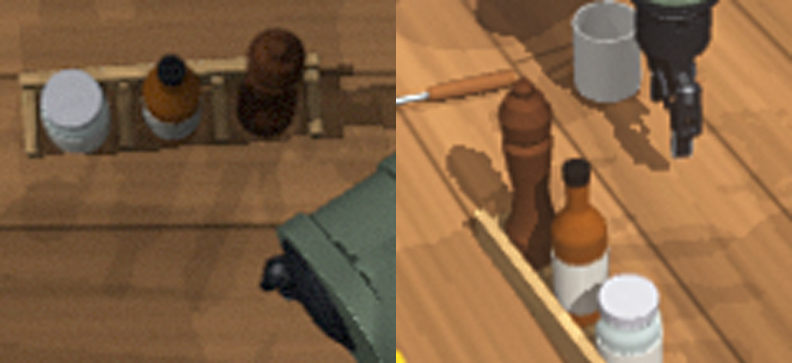

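The mill stands upright in the right-hand bay (left panel ~(270,100)), against the back board. The jar and bottle are where they were, and the hand is clear.

```bash
python3 -c "
from bench import *
print(job_done())"
```

```text
the job is handed in; nothing more can be done
None
```

The pepper mill was pushed home against the back board of the empty right-hand bay, standing upright with the hand clear, and the job was handed in at about 17 s on the robot's clock.

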